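# Set the nut of a bench tape unwinder

### The arm

A 7-joint arm with a two-finger parallel gripper is mounted at the origin on a cart in front of the work surface, level with it; the furniture and walls round the work are solid. World frame = base frame: x ahead of the robot, y to its left, z up, the work surface at z = 0. Lengths are in m, angles in degrees, forces in N, time in s.
With the tool pointing down it reaches from about 0.4 to 0.75 m from the base axis. Payload 19.5 kg.
Tool frame: the origin (TCP) lies midway between the tips of the shut fingers; the grasp point (between the pads) lies 19 mm behind it; z points along the fingers, y is the line along which they close (so a half turn about z gives the same grasp; the last joint's range is limited). The gripper opens to 85 mm and grips with 20 to 120 N. Pads are 22 mm wide; open, the fingers measure 114 mm over their backs; the gripper's body (76 mm by 85 mm) begins 54 mm behind the grasp point. The pads swing forward as they close: fully open they stand 13 mm farther back than shut.
Start: joints at [62.699, 40.479, -1.581, 85.061, 1.261, 54.483, -4.326], TCP at [0.242, -0.521, 0.231] pointing down, gripper open.
Joint ranges: [-155.06, 155.06], [-18.47, 123.98], [-90, 86.84], [0, 140.48], [-83.41, 263.41], [0, 116], [-161.91, 161.91]. Speed limits (degrees/s): [108.29, 108.29, 147.25, 147.25, 172.46, 172.46, 172.46].

### API

Orientations are given as [roll, pitch, yaw] about the fixed x, y, z axes, in that order (R = Rz(yaw) Ry(pitch) Rx(roll)).
In Python, from workcell import arm gives the robot as it stands.
- The arm moves only by the tool move_arm, never from a script. Its argument "motion" is text: rows parted by semicolons, each of 6 numbers parted by spaces: the shift along the tool's x, y, z each as a share of 15 cm, from -1 to 1, then the turn, a rotation vector about the tool's x, y, z each as a share of 1.5 rad, from -1 to 1. In form: x y z wx wy wz; .... A call has 1 to 10 rows; each row is the pose to reach, as a shift and turn from the pose commanded when the call began, along the tool's axes at that moment; what a row does not reach only later rows make up. A row lasts 1/10 s, in which the tool goes at most 50 mm and 8.59 degrees, less where a joint would pass 70% of its speed; a pose out of reach is approached as far as the arm can. A call with a number of a shift or a turn outside -1 to 1 is refused whole. A call with a gripper value outside its range is refused whole. "fingers" is the gripper command: -1 is shut, 1 is fully open, values between are in proportion, set as the call begins (left out, the last holds). The fingers move at their own pace and stop on an object; "newtons" is the grip in N (left out, the last holds). Time passes only in rows, so rows that repeat a pose let the fingers close. It gives the time, the measured TCP pose, the force, the opening and the grip force at its end, in the units of the state.
- arm.read_state(): the state, without advancing time (a new reading comes with each control period).
- arm.capture(name): name is "scene" or "top" or "wrist"; returns a dict with "color" (420x560x3 uint8, blue, green, red), "z_map" (420x560 float32, m along the optical axis (not along the pixel's ray), 0 where there is no reading), "K" (3x3 intrinsics, pixels), "R" (3x3) and "t" (3): a world point X has camera coordinates R X + t; the wrist camera has in their place "tool_from_camera" (4x4, takes a point from camera to tool coordinates, whose origin is the TCP and whose axes are the flange's). Camera axes: x right, y down, z forward; pixel columns grow to the right and rows downward; lengths in m; the calibration is good to about 2 mm. A picture is of the moment at which its call begins: read the wrist's pose just before it.
- arm.job_done(): hands the job in; it is judged then, once.
The state is a dict: "time": time; "joint_positions": joint angles; "qd": joint speeds; "effort": joint torques, N m; "eef_pos": TCP position; "ee_rot": TCP orientation; "force": force on the tool from outside, world axes, zero at the start; "torque": the same for the moment, N m; "finger_gap": finger opening in m; "finger_force": force on a finger pad.
Only numpy, scipy, OpenCV 4.12 (cv2) and the standard library are available. Lean on these libraries where they do the work, as an engineer would, in place of code of your own. Each camera call takes 0.05 s, during which the arm holds its last target. There are 200 camera calls.

### The job

The roll of black tape is on the bench unwinder: slip the loose slotted keeper plate in between the roll and the raised knurled nut, so that it lies flat on the roll with the spindle at the closed end of its slot, and let go of it. Then wind the nut down clockwise until it bottoms out on the keeper, back it off a quarter turn so that the roll can run freely, and finish while still gripping the nut, holding it still at that setting so that its set screw can be tightened. Do not disturb the tape measure and the small carton beside the work.

Things in the scene. Friction and masses are not known exactly. Their poses are not given: they have to be found in the camera images.
- stand: the bench unwinder, screwed to the table: grey base plate 6 mm thick, round flange 78 mm across under the tape roll, upright threaded spindle 12 mm thick, ending 82 mm above the table. Origin: on the table, on the spindle's axis; z up. The plate reaches 56 mm to -x, 108 mm to +x, 56 mm to either side in y; a guide pin and a toothed tear-off bar (lower than 37 mm) stand at its +x end
- roll_top (a point): point on the spindle's axis level with the top face of the tape roll (33 mm above the table): here the underside of the keeper goes. The hub under it is 1.5 mm lower; above it is only the bare spindle, 12 mm thick, up to the nut. Axes as the stand's
- roll: roll of black tape, 68 mm across and 19 mm high, loose round the stand's hub; origin at the centre of its underside
- nut: round knurled steel nut on the spindle, 35 mm across, 28 mm high. Origin: centre of its underside. It rises and sinks with the thread, but these axes do not turn (see nut_turn). Bottomed out, its underside rests on the 5 mm keeper, 38 mm above the table; at the start it is 10 to 13 mm above the roll, so the keeper passes under it with 5 to 8 mm to spare
- nut_mid (a point): the nut's centre, half-way up; turns and rises with it (the small dark socket of its set screw, in its top face, lies in its x direction, 12 mm from the axis)
- nut_turn (a joint): turning angle of the nut, rad: 0 = bottomed out (hard stop); grows as it is unscrewed, anticlockwise seen from above (right-hand thread: clockwise lowers it), to 6.2 at most. Starts at 2.9 to 4.4. The quick thread rises 12 mm a turn (1.9 mm a rad); friction is about 0.04 N m and it stays where it is left
- keeper: loose keeper plate, 0.1 kg, lying flat on the table: steel fork 5 mm thick, 60 mm wide, slot 16 mm wide, with a tail and an upright black grip. Origin: underside, where the spindle's axis goes. x points out of the slot's open end (pushed on in this direction, from any side); z up. Fork x = -32 to +33 mm, round prong ends; slot's closed end at x = -8 mm; tail 26 mm wide, round end at x = -80 mm
- keeper_grip (a point): centre of the keeper's black grip, half-way up: a block 22 mm long (along the keeper's x), 14 mm thick (along its y) and 26 mm high, standing on the 5 mm plate, 68 mm behind the slot's centre (keeper x = -68 mm), 18 mm above the plate's underside. Axes as the keeper's. Pinch it across its 14 mm thickness from above
- keeper_slot (a point): the slot's centre: keeper x = 0, y = 0, 2.5 mm above its underside; in place it lies on the spindle's axis, 2.5 mm above roll_top. Axes as the keeper's
- tape_measure: bystander: yellow and black pocket tape measure, 65 x 80 x 32 mm, lying on its side; origin under its centre
- blades_box: bystander: small white carton, 51 x 75 x 24 mm; origin under its centre

How it is judged:
By the outcome, as a careful person would: the job done as asked, in the order asked, and still so for the second after the job is handed in, while the arm keeps its last pose, push and grip.
It also fails if it takes over 72 s, if anything falls off the work surface, if the arm or the gripper's body presses on something with over 40 N, if the wrist force passes 120 N, or if a joint passes its speed limit or range.

## Working session

There is one attempt and no reset: what is moved stays moved. The work goes in short steps, Python scripts to look and compute and a tool call to move; the robot and the scene stay as the last step left them, time stands still between calls to the robot, and variables do not carry over. Pictures are saved under pics/ and viewed, at most 10 in all, crops included, and the job is handed in when it is done.

Besides the shell and the picture viewer there is one more tool, called after "Call:" by a JSON object that holds its "name" and its "arguments". move_arm: Moves the arm, as the interface text tells. Shift numbers are shares of 15 cm and turn numbers shares of 1.5 rad, none past 1 either way. Its arguments: {"type":"object","properties":{"motion":{"type":"string"},"fingers":{"type":"number"},"newtons":{"type":"number"}},"required":["motion"]}

```bash
ls; mkdir -p pics; python3 - <<'E'
from workcell import arm
import cv2,numpy as np
s=arm.read_state();print(s['time'],s['eef_pos'],s['ee_rot'],s['finger_gap'])
for n in('scene','top'):
    c=arm.capture(n);cv2.imwrite(f'pics/{n}0.png',c['color']);np.savez(f'{n}0.npz',**c)
E
```

```text
pics
0.0 [ 0.24208582 -0.52125824  0.23084117] [-1.79937131e+02  5.42782153e-03  2.49161939e+01] 0.08498326512878515
```

View pics/top0.png

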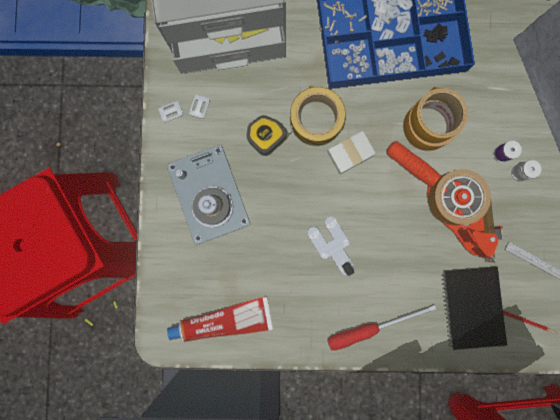

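View pics/scene0.png

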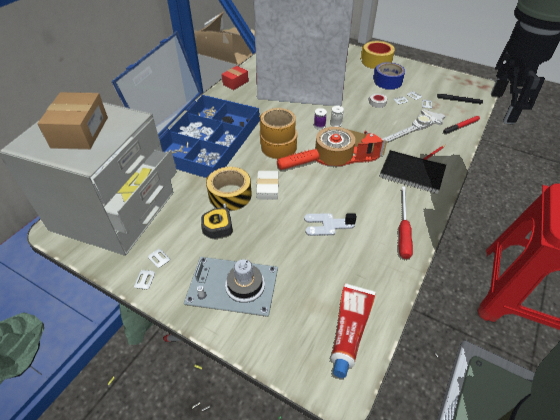

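The top view shows the stand's nut at about (208,204), the keeper with prongs at about (313,233) and (334,222) and its grip at (347,268), the tape measure at (267,134) and the carton at (352,152). Next I enlarge and measure.

```bash
cat > h.py <<'E'
import numpy as np
def px2w(c,u,v,z=None):
    "world point of pixel; at world height z if given, else by depth"
    K,R,t=c['K'],c['R'],c['t']
    d=R.T@np.linalg.solve(K,[u,v,1.]);o=-R.T@t
    if z is not None: return o+d*(z-o[2])/d[2]
    return o+d*c['z_map'][int(round(v)),int(round(u))]
E
python3 - <<'E'
from h import *
import cv2
c=dict(np.load('top0.npz'))
for n,(u,v) in dict(nut=(208,204),grip=(347,268),p1=(313,233),p2=(334,222),tape=(267,134),box=(352,152),table=(280,280),plate=(180,180),pin=(180,174),bar=(207,157)).items(): print(n,px2w(c,u,v).round(4))
a=cv2.resize(c['color'][100:290,150:400],None,fx=3.2,fy=3.1,interpolation=cv2.INTER_CUBIC);print(a.shape)
cv2.imwrite('pics/top_crop.png',a)
E
```

```text
nut [ 0.5513 -0.0568  0.0807]
grip [ 0.4413 -0.3058  0.0295]
p1 [ 0.5048 -0.2444  0.007 ]
p2 [ 0.5261 -0.2841  0.0037]
tape [ 0.6871 -0.1558  0.0309]
box [ 0.6565 -0.3148  0.0242]
table [ 0.4154 -0.1835 -0.0027]
plate [0.6016 0.0086 0.0081]
pin [0.6096 0.0034 0.0341]
bar [ 0.6455 -0.0423  0.0131]
(589, 800, 3)
```

View pics/top_crop.png

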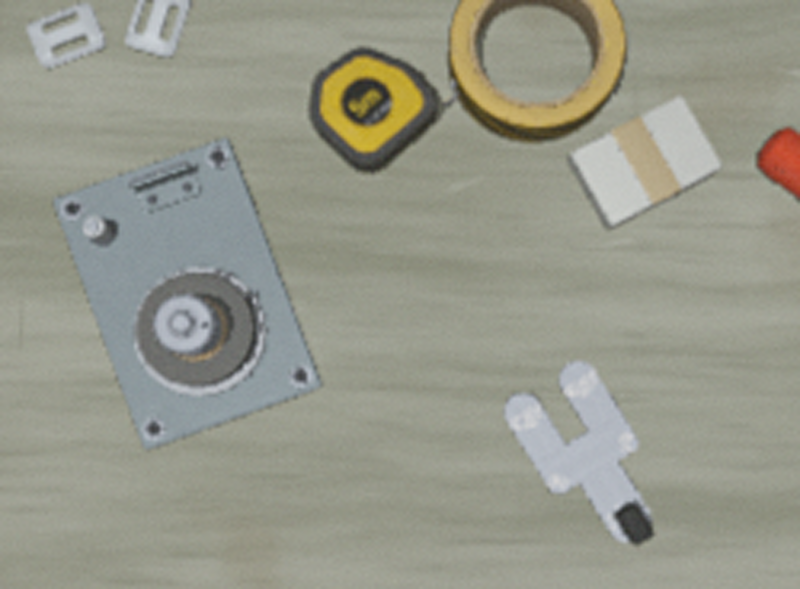

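```bash
python3 - <<'E'
from h import *
c=dict(np.load('top0.npz'))
f=lambda u,v,z: px2w(c,150+(u+.5)/3.2-.5,100+(v+.5)/3.1-.5,z)[:2]
P=[f(*p,.006) for p in((57,200),(230,140),(320,385),(147,447))]
x=(P[0]+P[1]-P[2]-P[3])/2;m=sum(P)/4;u=x/np.linalg.norm(x)
print('plate len',np.linalg.norm(x),'w',np.linalg.norm(P[0]-P[1]),'yaw',np.degrees(np.arctan2(*u[::-1])),'spindle',m-.026*u,'spindle top',f(182,322,.082),'roll',f(196,332,.033))
print('socket',f(206,324,.0725))
a=f(513,397,.005);b=f(571,364,.005);tail=f(633,544,.005);g=f(633,523,.031)
tip=(a+b)/2;u=tip-tail;print('keeper len',np.linalg.norm(u),'yaw',np.degrees(np.arctan2(*u[::-1])),'slot',tip-.033*u/np.linalg.norm(u),'grip',g, tip-.101*u/np.linalg.norm(u))
u=tip-g;print('yaw via grip',np.degrees(np.arctan2(*u[::-1])),np.linalg.norm(u))
E
```

```text
plate len 0.16079025407381123 w 0.1092322126459976 yaw 20.778730624438065 spindle [ 0.55170447 -0.05501268] spindle top [ 0.55198989 -0.05438832] roll [ 0.54984474 -0.05490575]
socket [ 0.5517462  -0.06613041]
keeper len 0.11202226443961469 yaw 28.866391165568782 slot [ 0.49604871 -0.27168747] grip [ 0.44075909 -0.30648142] [ 0.43649786 -0.30451575]
yaw via grip 31.06959593091681 0.0982898589506309
```

```bash
cat > to.py <<'E'
# python3 to.py x y z yaw : move_arm numbers from the present pose (tool to end pointing down)
import sys,numpy as np
from scipy.spatial.transform import Rotation as Ro
from workcell import arm
s=arm.read_state();x,y,z,w=map(float,sys.argv[1:5])
R=Ro.from_euler('xyz',s['ee_rot'],degrees=True);T=Ro.from_euler('xyz',[180,0,w],degrees=True)
print((R.inv().apply(np.array([x,y,z])-s['eef_pos'])/.15).round(3),((R.inv()*T).as_rotvec()/1.5).round(3))
E
python3 to.py .439 -.3055 .15 30; python3 - <<'E'
from workcell import arm
c=arm.capture('wrist');print(c['tool_from_camera'].round(3))
E
```

```text
[ 1.797 -0.751  0.54 ] [-0.001  0.    -0.059]
[[-0.    -0.953 -0.303  0.077]
 [ 1.    -0.    -0.    -0.001]
 [ 0.    -0.303  0.953 -0.142]
 [ 0.     0.     0.     1.   ]]
```

Call:
{"name": "move_arm", "arguments": {"motion": "0.33 -0.13 0.1 0 0 0; 0.66 -0.27 0.2 0 0 -0.03; 1 -0.4 0.27 0 0 -0.058; 1 -0.4 0.27 0 0 -0.058", "fingers": 0.4, "newtons": 40}}

```text
time: 0.55
eef_pos: [0.3561, -0.3998, 0.1899]
ee_rot: [-179.9, -0.1, 30.3]
force: [-0.7, -1.7, 0.2]
finger_gap: 0.0596
finger_force: 0.0
```

```bash
python3 to.py .439 -.3055 .15 30
```

```text
[ 0.794 -0.264  0.268] [-0.001 -0.001  0.003]
```

Call:
{"name": "move_arm", "arguments": {"motion": "0.3 -0.1 0.1 0 0 0; 0.6 -0.2 0.2 0 0 0; 0.79 -0.26 0.27 0 0 0; 0.79 -0.26 0.27 0 0 0; 0.79 -0.26 0.27 0 0 0"}}

```text
time: 1.05
eef_pos: [0.4361, -0.311, 0.1501]
ee_rot: [-180.0, 0.0, 29.9]
force: [-0.5, -0.8, -0.2]
finger_gap: 0.0599
finger_force: 0.0
```

```bash
cat > look.py <<'E'
# python3 look.py name : wrist picture, saved with R,t for the world
import sys,cv2,numpy as np
from scipy.spatial.transform import Rotation as Ro
from workcell import arm
s=arm.read_state();c=arm.capture('wrist');n=sys.argv[1]
R=Ro.from_euler('xyz',s['ee_rot'],degrees=True).as_matrix();M=c['tool_from_camera']
Rc=R@M[:3,:3];c['R']=Rc.T;c['t']=-Rc.T@(R@M[:3,3]+s['eef_pos'])
np.savez(n+'.npz',**c);cv2.imwrite(f'pics/{n}.png',c['color']);print(s['time'],s['eef_pos'],s['ee_rot'])
E
python3 look.py w1
```

```text
1.05 [ 0.43614157 -0.31096433  0.15010538] [-1.79975519e+02  3.48213952e-02  2.99401428e+01]
```

View pics/w1.png

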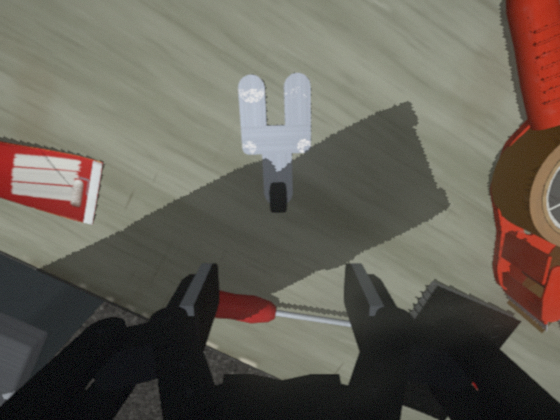

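```bash
python3 - <<'E'
from h import *
c=dict(np.load('w1.npz'));print(c['K'].round(1).tolist())
for r in(186,190,195,200,205,209,212): print(r,px2w(c,278,r).round(4))
a,b=[px2w(c,*p,.005)[:2] for p in((251.5,74),(298,73))]
l,r=[px2w(c,*p,.005)[:2] for p in((239.5,153),(310.5,153))]
m=(a+b)/2;n=(l+r)/2;g=(px2w(c,278.5,185.5,.031)+px2w(c,278.5,212.5,.031))[:2]/2
print(px2w(c,278.5,185.5,.031),px2w(c,278.5,212.5,.031))
ang=lambda u:np.degrees(np.arctan2(u[1],u[0]))
print('tip',m,'w',np.linalg.norm(l-r),'yaw',ang(m-n),ang(m-g),ang(a-b)-90,'g from tip',m-.101*(m-g)/np.linalg.norm(m-g),g)
E
```

```text
[[324.7, 0.0, 281.1], [0.0, 324.7, 212.3], [0.0, 0.0, 1.0]]
186 [ 0.4465 -0.3004  0.0228]
190 [ 0.4455 -0.3011  0.0319]
195 [ 0.4414 -0.3034  0.0303]
200 [ 0.4379 -0.3054  0.0315]
205 [ 0.4343 -0.3075  0.0321]
209 [ 0.4306 -0.3095  0.0297]
212 [ 0.4285 -0.3108  0.0304]
[ 0.44878275 -0.29965887  0.031     ] [ 0.42851422 -0.31126094  0.031     ]
tip [ 0.5232658  -0.25323229] w 0.06237202680132288 yaw 29.787726474852033 31.683773113080775 31.062122386942107 g from tip [ 0.43731885 -0.30628059] [ 0.43864848 -0.30545991]
```

```bash
python3 to.py .4375 -.306 .008 30.5
```

```text
[ 0.03  -0.027  0.949] [ 0.     0.    -0.007]
```

Call:
{"name": "move_arm", "arguments": {"motion": "0.03 -0.027 0.3 0 0 -0.007; 0.03 -0.027 0.55 0 0 -0.007; 0.03 -0.027 0.75 0 0 -0.007; 0.03 -0.027 0.88 0 0 -0.007; 0.03 -0.027 0.94 0 0 -0.007; 0.03 -0.027 0.945 0 0 -0.007; 0.03 -0.027 0.945 0 0 -0.007"}}

```text
time: 1.8
eef_pos: [0.4382, -0.3059, 0.0094]
ee_rot: [179.9, -0.0, 30.5]
force: [0.7, -0.2, 0.3]
finger_gap: 0.06
finger_force: 0.0
```

Call:
{"name": "move_arm", "arguments": {"motion": "0 0 0 0 0 0; 0 0 0 0 0 0; 0 0 0 0 0 0; 0 0 0 0 0 0; 0 0 0 0 0 0; 0 0 0 0 0 0", "fingers": -1, "newtons": 60}}

```text
time: 2.4
eef_pos: [0.4383, -0.3053, 0.0092]
ee_rot: [180.0, -0.0, 30.5]
force: [-1.2, 1.1, 10.4]
finger_gap: 0.0129
finger_force: 59.2
```

Call:
{"name": "move_arm", "arguments": {"motion": "0 0 -0.1 0 0 0; 0 0 -0.25 0 0 0; 0 0 -0.34 0 0 0; 0 0 -0.34 0 0 0"}}

```text
time: 2.8
eef_pos: [0.4389, -0.3057, 0.0616]
ee_rot: [179.9, -0.1, 30.5]
force: [-0.1, 0.5, -1.1]
finger_gap: 0.0131
finger_force: 58.7
```

```bash
python3 to.py .437 -.1223 .06 30.5
```

```text
[ 0.61  -1.06   0.009] [ 0.002 -0.001 -0.   ]
```

Call:
{"name": "move_arm", "arguments": {"motion": "0.1 -0.17 0 0 0 0; 0.25 -0.43 0 0 0 0; 0.41 -0.7 0 0 0 0; 0.52 -0.9 0 0 0 0; 0.57 -0.98 0 0 0 0; 0.58 -1 0 0 0 0; 0.58 -1 0 0 0 0"}}

```text
time: 3.5
eef_pos: [0.437, -0.132, 0.0594]
ee_rot: [-180.0, 0.0, 30.5]
force: [-0.2, -1.0, -1.1]
finger_gap: 0.0126
finger_force: 58.7
```

```bash
python3 look.py w2
```

```text
3.5 [ 0.43695595 -0.13203236  0.05940796] [-1.79998566e+02  1.68637630e-02  3.05141951e+01]
```

View pics/w2.png

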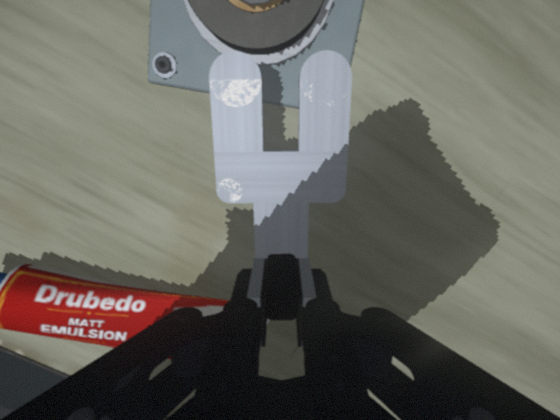

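The wrist view shows the keeper held level and straight: prong tips at row 51, slot edges at columns 263 and 300, closed end at row 151. The roll is ahead and the nut is out of frame.

```bash
python3 - <<'E'
from h import *
c=dict(np.load('w2.npz'))
for p in((236,110),(326,100),(240,180),(325,180),(280,175),(281,220)): print(p,px2w(c,*p).round(4))
z=.0555
a,b,e,l,r=[px2w(c,*p,z)[:2] for p in((236,51),(326,50),(281,151),(263,110),(300,110))]
u=np.array([np.cos(np.radians(30.5)),np.sin(np.radians(30.5))])
print('slot w',np.linalg.norm(l-r),'origin', e+.008*u,(a+b)/2-.033*u, 'mid',(l+r)/2)
t=np.array([.43696,-.13203])
n=np.array([-u[1],u[0]])
for q in(e+.008*u,(a+b)/2-.033*u,(l+r)/2): print('rel tcp along/side',(q-t)@u,(q-t)@n)
print('yaw',np.degrees(np.arctan2(*(a-b)[::-1]))-90)
T=dict(np.load('top0.npz'))
for p in((213,204),(202,204),(207,198),(207,209),(213,201),(203,208)): print(px2w(T,*p).round(4))
for p in((192,220),(222,218)): print('roll',px2w(T,*p).round(4))
E
```

```text
(236, 110) [ 0.4921 -0.0753  0.0539]
(326, 100) [ 0.5154 -0.1067  0.0541]
(240, 180) [ 0.4661 -0.0915  0.0553]
(325, 180) [ 0.4858 -0.1253  0.0546]
(280, 175) [ 0.4773 -0.1062  0.0548]
(281, 220) [ 0.4589 -0.1175  0.0554]
slot w 0.015910297979296738 origin [ 0.49391213 -0.09693205] [ 0.49358638 -0.09711794] mid [ 0.50216703 -0.09232048]
rel tcp along/side 0.0668851757968963 0.0013360253355871265
rel tcp along/side 0.06651015433520946 0.0013411883707044735
rel tcp along/side 0.07633838365328542 0.001119807233866891
yaw 31.076631656488814
[ 0.552  -0.0644  0.0732]
[ 0.5519 -0.0447  0.0712]
[ 0.5624 -0.0537  0.0739]
[ 0.543  -0.0541  0.0731]
[ 0.5571 -0.0646  0.0755]
[ 0.5447 -0.047   0.0734]
roll [ 0.5263 -0.0151  0.0021]
roll [ 0.5294 -0.076   0.0347]
```

```bash
python3 to.py .437 -.1235 .0465 30.5;python3 to.py .4584 -.1110 .0465 30.5
```

```text
[ 0.031 -0.052  0.086] [ 0.  0. -0.]
[ 0.197 -0.052  0.086] [ 0.  0. -0.]
```

Call:
{"name": "move_arm", "arguments": {"motion": "0.015 -0.025 0.04 0 0 0; 0.03 -0.052 0.086 0 0 0; 0.07 -0.052 0.086 0 0 0; 0.14 -0.052 0.086 0 0 0; 0.18 -0.052 0.086 0 0 0; 0.195 -0.052 0.086 0 0 0; 0.195 -0.052 0.086 0 0 0"}}

```text
time: 4.25
eef_pos: [0.4585, -0.1101, 0.0467]
ee_rot: [180.0, -0.0, 30.5]
force: [-0.2, -0.8, -0.5]
finger_gap: 0.013
finger_force: 58.8
```

```bash
python3 look.py w3
```

```text
4.25 [ 0.45852717 -0.11007569  0.04672956] [ 1.79991596e+02 -1.38151013e-02  3.05265282e+01]
```

View pics/w3.png

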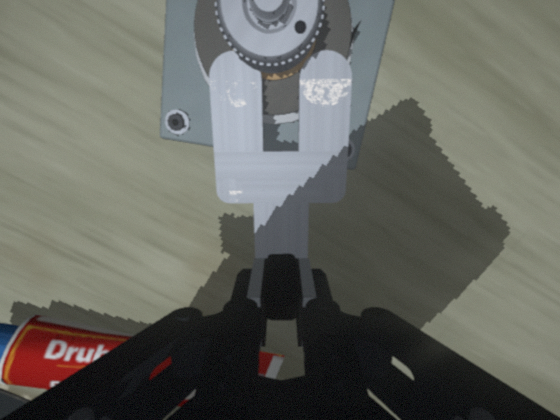

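The nut spans columns 214–327 (centre about 270) and the slot centre is at column 281.5, so the keeper must shift left a little. I compute how far.

```bash
python3 - <<'E'
from h import *
import cv2
c=dict(np.load('w3.npz'));t=np.array([.45853,-.11008])
u=np.array([np.cos(np.radians(30.5)),np.sin(np.radians(30.5))]);n=np.array([-u[1],u[0]])
P=lambda *p:[round(1e3*float(v),1) for v in((px2w(c,*p)[:2]-t)@u,(px2w(c,*p)[:2]-t)@n,px2w(c,*p)[2])]
for p in((230,25),(310,45),(270,50),(240,45),(270,12),(281,175),(236,110),(325,110)): print(p,P(*p))
for q in((214.5,10,.073),(327,10,.073),(270,68,.073),(263,110,.042),(300,110,.042),(281,151,.042)): w=px2w(c,*q)[:2]-t;print(q,w@u*1e3,w@n*1e3)
a=c['color'][0:110,180:370];cv2.imwrite('pics/w3c.png',cv2.resize(a,None,fx=4,fy=4,interpolation=cv2.INTER_CUBIC))
E
```

```text
(230, 25) [102.3, 17.6, 72.2]
(310, 45) [98.0, -8.8, 63.6]
(270, 50) [94.9, 4.9, 73.8]
(240, 45) [96.2, 14.4, 74.3]
(270, 12) [103.5, 4.5, 82.1]
(281, 175) [48.0, 1.4, 42.4]
(236, 110) [76.3, 20.9, 41.5]
(325, 110) [76.4, -17.4, 43.8]
(214.5, 10, 0.073) 106.324664883659 22.20201141483375
(327, 10, 0.073) 106.33329690509552 -13.07223163003485
(270, 68, 0.073) 89.60976697863221 4.969467556264505
(263, 110, 0.042) 76.34056544604307 9.141813374832005
(300, 110, 0.042) 76.34442435786814 -6.862289241396607
(281, 151, 0.042) 58.787495052528875 1.353549627834419
```

View pics/w3c.png

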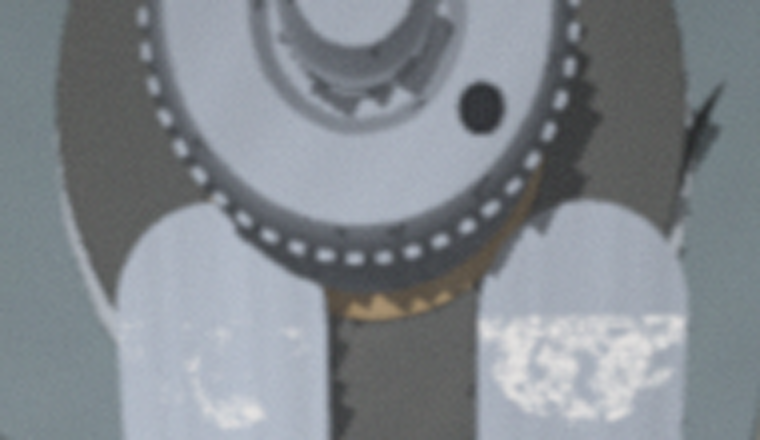

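Call:
{"name": "move_arm", "arguments": {"motion": "0 -0.012 0 0 0 0; 0 -0.023 0 0 0 0; 0 -0.023 0 0 0 0; 0.03 -0.023 0 0 0 0; 0.07 -0.023 0 0 0 0; 0.11 -0.023 0 0 0 0; 0.14 -0.023 0 0 0 0; 0.15 -0.023 0 0 0 0; 0.15 -0.023 0 0 0 0"}}

```text
time: 5.2
eef_pos: [0.476, -0.0957, 0.0466]
ee_rot: [-180.0, 0.0, 30.5]
force: [-0.1, 0.1, -0.4]
finger_gap: 0.0131
finger_force: 58.8
```

```bash
python3 look.py w4; python3 - <<'E'
from h import *
import cv2
c=dict(np.load('w4.npz'));a=c['color'][0:200,180:380];cv2.imwrite('pics/w4c.png',cv2.resize(a,None,fx=3,fy=3,interpolation=cv2.INTER_CUBIC))
E
```

```text
5.2 [ 0.47596117 -0.09572749  0.04660523] [-1.79994863e+02  9.54905783e-04  3.05128635e+01]
```

View pics/w4c.png

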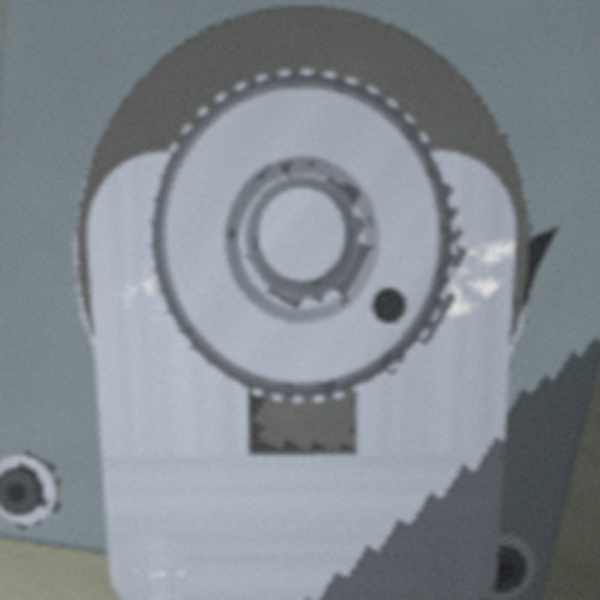

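The nut centre is at (302,235) and the slot centre at column 302.5 in the crop, so it is centred; the closed end is at crop row 454.

```bash
python3 - <<'E'
from h import *
c=dict(np.load('w4.npz'));t=np.array([.47596,-.09573])
u=np.array([np.cos(np.radians(30.5)),np.sin(np.radians(30.5))]);n=np.array([-u[1],u[0]])
for a,b,z in((302,234,.082),(302,238,.073),(302,454,.0418),(387,305,.073),(302,88,.073),(302,386,.073)):
    p=px2w(c,180+(a+.5)/3-.5,(b+.5)/3-.5,z)[:2];w=p-t;print(a,b,p.round(4),w@u*1e3,w@n*1e3)
E
```

```text
302 234 [ 0.5492 -0.0508] 85.89176712991323 1.5166932959503423
302 238 [ 0.5495 -0.0506] 86.24763138039764 1.5388574341765178
302 454 [ 0.5258 -0.0645] 58.78159414734617 1.636347734818743
387 305 [ 0.5483 -0.0624] 79.23266418291509 -8.044999958612998
302 88 [ 0.5622 -0.0431] 101.0082974551364 1.5282344670172623
302 386 [ 0.5358 -0.0587] 70.37277865744105 1.5502822600130448
```

Call:
{"name": "move_arm", "arguments": {"motion": "0.03 0 0 0 0 0; 0.07 0 0 0 0 0; 0.105 0 0 0 0 0; 0.125 0 0 0 0 0; 0.13 0 0 0 0 0; 0.13 0 0.01 0 0 0; 0.13 0 0.02 0 0 0; 0.13 0 0.022 0 0 0"}}

```text
time: 6.05
eef_pos: [0.4924, -0.0861, 0.0431]
ee_rot: [-180.0, 0.0, 30.5]
force: [-0.6, -0.2, -0.5]
finger_gap: 0.0129
finger_force: 58.8
```

Call:
{"name": "move_arm", "arguments": {"motion": "0 0 0.004 0 0 0; 0 0 0.008 0 0 0; 0 0 0.008 0 0 0"}}

```text
time: 6.35
eef_pos: [0.4926, -0.086, 0.0421]
ee_rot: [-180.0, 0.0, 30.5]
force: [0.1, -0.8, 0.7]
finger_gap: 0.0127
finger_force: 59.0
```

Call:
{"name": "move_arm", "arguments": {"motion": "0 0 0 0 0 0; 0 0 0 0 0 0; 0 0 0 0 0 0; 0 0 0 0 0 0; 0 0 -0.1 0 0 0; 0 0 -0.3 0 0 0; 0 0 -0.55 0 0 0; 0 0 -0.65 0 0 0; 0 0 -0.67 0 0 0; 0 0 -0.67 0 0 0", "fingers": 0.4}}

```text
time: 7.35
eef_pos: [0.4927, -0.0859, 0.1426]
ee_rot: [180.0, -0.0, 30.5]
force: [1.0, -0.9, -0.8]
finger_gap: 0.0598
finger_force: 0.0
```

```bash
python3 look.py w5; python3 - <<'E'
from h import *
import cv2
c=dict(np.load('w5.npz'));a=c['color'][50:270,150:410];cv2.imwrite('pics/w5c.png',cv2.resize(a,None,fx=2.7,fy=2.7,interpolation=cv2.INTER_CUBIC))
E
```

```text
7.35 [ 0.49270556 -0.08592555  0.14260726] [ 1.79995640e+02 -2.01430413e-02  3.05020715e+01]
```

View pics/w5c.png

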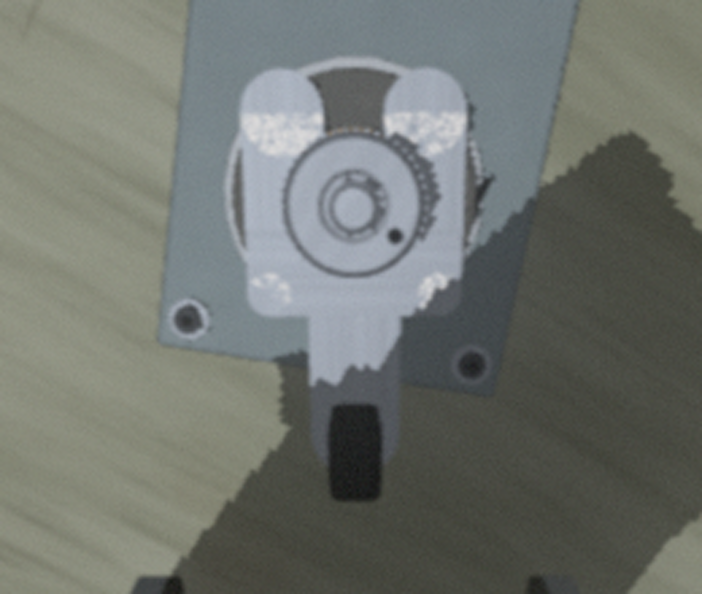

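```bash
python3 - <<'E'
from h import *
from workcell import arm
s=arm.read_state();print(s['joint_positions'].round(1),s['torque'])
c=dict(np.load('w5.npz'));S=np.array([.5492,-.0508])
f=lambda a,b:(150+(a+.5)/2.7-.5,50+(b+.5)/2.7-.5)
u=np.array([np.cos(np.radians(30.5)),np.sin(np.radians(30.5))]);n=np.array([-u[1],u[0]])
for a,b,z in((352,208,.082),(352,205,.073),(281,68,.038),(425,68,.038),(250,240,.038),(464,240,.038),(355,455,.064),(395,235,.073)):
    w=px2w(c,*f(a,b),z)[:2]-S;print(a,b,w@u*1e3,w@n*1e3,px2w(c,*f(a,b))[2])
print('keeper z',[round(px2w(c,*f(a,b))[2],4) for a,b in((280,100),(425,100),(265,260),(440,260),(355,300),(355,370))])
print('nut z',[round(px2w(c,*f(a,b))[2],4) for a,b in((300,200),(352,255),(400,190),(310,240),(352,150))])
E
python3 to.py .5492 -.0508 .12 120
```

```text
[  2.9  42.4   6.  106.9  -7.8  31.2 -45.5] [-0.03182017 -0.03279437  0.02004868]
352 208 0.03464885983097173 0.32174366630621065 0.08199810519116729
352 205 0.26333577172524875 0.3497468266653386 0.08145918401770535
281 68 33.171725436943476 18.932798355628886 0.005953852570345142
425 68 33.16455776830365 -18.611487749298327 0.03946322585732859
250 240 -10.71326794885839 28.61433102916377 0.038362705457597374
464 240 -10.723944396728243 -30.427921512293626 0.03249971039326749
355 455 -64.53492119174854 -0.34511175604368044 0.06331060893001184
395 235 -6.5984541291800225 -9.808446904983626 0.07434849608237473
keeper z [np.float64(0.0385), np.float64(0.0376), np.float64(0.0375), np.float64(0.0388), np.float64(0.036), np.float64(0.036)]
nut z [np.float64(0.0749), np.float64(0.0737), np.float64(0.0739), np.float64(0.074), np.float64(0.0743)]
[ 0.445 -0.009  0.147] [-1.000e-03 -0.000e+00 -1.041e+00]
```

Call:
{"name": "move_arm", "arguments": {"motion": "0.1 -0.005 0 0 0 -0.09; 0.22 -0.005 0 0 0 -0.18; 0.34 -0.005 0 0 0 -0.27; 0.42 -0.009 0 0 0 -0.36; 0.445 -0.009 0 0 0 -0.45; 0.445 -0.009 0 0 0 -0.54; 0.445 -0.009 0 0 0 -0.63; 0.445 -0.009 0 0 0 -0.72; 0.445 -0.009 0 0 0 -0.81; 0.445 -0.009 0 0 0 -0.9", "fingers": 0.3}}

```text
time: 8.4
eef_pos: [0.549, -0.0508, 0.1413]
ee_rot: [-179.9, -0.1, 108.2]
force: [-0.4, -0.6, -0.5]
finger_gap: 0.0554
finger_force: 0.0
```

```bash
python3 to.py .5492 -.0508 .12 135; python3 -c "
from workcell import arm
print(arm.read_state()['joint_positions'].round(1))"
```

```text
[-0.001  0.001  0.142] [-0.001 -0.001 -0.312]
[ 10.1  45.9 -15.5  96.   17.1  40.5   4.2]
```

Call:
{"name": "move_arm", "arguments": {"motion": "0 0 0 0 0 -0.09; 0 0 0 0 0 -0.18; 0 0 0 0 0 -0.27; 0 0 0 0 0 -0.36; 0 0 0 0 0 -0.45; 0 0 0 0 0 -0.54; 0 0 0 0 0 -0.63; 0 0 0 0 0 -0.72; 0 0 0 0 0 -0.8; 0 0 0 0 0 -0.8"}}

```text
time: 9.4
eef_pos: [0.549, -0.0509, 0.1414]
ee_rot: [179.9, -0.1, 176.7]
force: [0.8, -0.4, 0.5]
finger_gap: 0.0556
finger_force: 0.0
```

```bash
python3 -c "
from workcell import arm
print(arm.read_state()['joint_positions'].round(1))"
```

```text
[ 19.8  48.8 -35.1  95.6  35.8  47.4  55.6]
```

Call:
{"name": "move_arm", "arguments": {"motion": "0 0 0 0 0 -0.09; 0 0 0 0 0 -0.18; 0 0 0 0 0 -0.27; 0 0 0 0 0 -0.36; 0 0 0 0 0 -0.45; 0 0 0 0 0 -0.5; 0 0 0 0 0 -0.5"}}

```text
time: 10.1
eef_pos: [0.5491, -0.0508, 0.1418]
ee_rot: [179.9, -0.0, -140.5]
force: [-0.7, 0.2, -0.3]
finger_gap: 0.0555
finger_force: 0.0
```

```bash
python3 -c "
from workcell import arm
s=arm.read_state();print(s['joint_positions'].round(1),s['eef_pos'],s['ee_rot'])"; python3 to.py .5492 -.0508 .05 -135
```

```text
[ 24.8  51.6 -46.4  95.5  44.9  53.4  90.3] [ 0.54913041 -0.05081614  0.14182824] [ 1.79894517e+02 -2.17547580e-02 -1.40545306e+02]
[-0.001 -0.001  0.612] [ 0.001 -0.    -0.065]
```

```bash
cat > nut.py <<'E'
import sys,cv2
from h import *
for n in sys.argv[1:]:
    c=dict(np.load(n+'.npz'));v,u=np.mgrid[0:420,0:560];z=c['z_map'].astype(float)
    P=(np.stack([u,v,np.ones_like(u)],-1)@np.linalg.inv(c['K']).T*z[...,None]-c['t'])@c['R']
    for nm,lo,hi in(('nut',.0705,.0785),('spindle',.0795,.086)):
        m=(z>0)&(P[...,2]>lo)&(P[...,2]<hi)&(np.hypot(P[...,0]-.55,P[...,1]+.052)<.03)
        q=P[m];(cx,cy),r=cv2.minEnclosingCircle((q[:,:2]*1000).astype(np.float32))
        print(n,nm,len(q),(cx,cy,r),q.mean(0).round(4))
E
python3 look.py w6; python3 nut.py w5 w6
```

```text
10.1 [ 0.54913041 -0.05081614  0.14182824] [ 1.79894517e+02 -2.17547580e-02 -1.40545306e+02]
w5 nut 1996 (549.2271728515625, -50.95226287841797, 17.438478469848633) [ 0.5497 -0.0507  0.0735]
w5 spindle 264 (549.2357788085938, -50.894569396972656, 5.757062911987305) [ 0.5493 -0.0509  0.0814]
w6 nut 1524 (548.8440551757812, -50.714778900146484, 17.46166229248047) [ 0.5477 -0.0515  0.0735]
w6 spindle 199 (548.791259765625, -50.69921112060547, 5.959377288818359) [ 0.5485 -0.0509  0.0815]
```

View pics/w6.png

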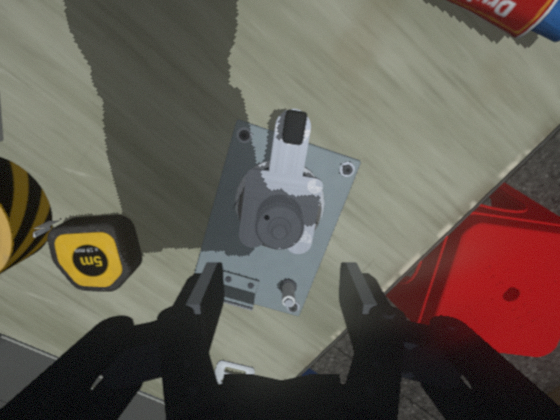

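The nut is at (548.9,−50.8) mm, and the two opposite views agree. The keeper lies flat with the spindle in its slot, both fingers clear of everything, and the tape measure is untouched on the left. Next I descend and grip.

Call:
{"name": "move_arm", "arguments": {"motion": "0 0 0.1 0 0 0; 0 0 0.25 0 0 0; 0 0 0.4 0 0 0; 0 0 0.52 0 0 0; 0 0 0.59 0 0 0; 0 0 0.615 0 0 0; 0 0 0.615 0 0 0"}}

```text
time: 10.85
eef_pos: [0.5494, -0.0508, 0.0502]
ee_rot: [180.0, -0.0, -140.5]
force: [-0.2, 0.8, 0.3]
finger_gap: 0.056
finger_force: 0.0
```

Call:
{"name": "move_arm", "arguments": {"motion": "0 0 0 0 0 0; 0 0 0 0 0 0; 0 0 0 0 0 0; 0 0 0 0 0 0; 0 0 0 0 0 0", "fingers": -1, "newtons": 40}}

```text
time: 11.35
eef_pos: [0.5503, -0.0515, 0.0514]
ee_rot: [-179.9, 0.1, -140.5]
force: [2.3, -3.0, 6.4]
finger_gap: 0.0337
finger_force: 39.1
```

```bash
cat > st.py <<'E'
from workcell import arm
s=arm.read_state();print(s['time'],s['joint_positions'].round(1),s['eef_pos'].round(4),s['ee_rot'].round(1),'F',s['force'].round(1),'T',s['torque'].round(3),s['finger_gap'])
E
python3 st.py
```

```text
11.35 [ 22.1  58.9 -40.4  98.7  53.6  43.6  83.5] [ 0.5503 -0.0515  0.0514] [-1.799e+02  1.000e-01 -1.405e+02] F [ 2.3 -3.   6.4] T [-0.637 -0.368  0.009] 0.033724521986134355
```

Call:
{"name": "move_arm", "arguments": {"motion": "0 -0.007 0 0 0 0; 0 -0.007 0.002 0 0 0.09; 0 -0.007 0.004 0 0 0.18; 0 -0.007 0.005 0 0 0.27; 0 -0.007 0.007 0 0 0.36; 0 -0.007 0.009 0 0 0.45; 0 -0.007 0.01 0 0 0.54; 0 -0.007 0.012 0 0 0.63; 0 -0.007 0.014 0 0 0.72; 0 -0.007 0.015 0 0 0.8"}}

```text
time: 12.35
eef_pos: [0.5505, -0.0512, 0.0491]
ee_rot: [179.9, 0.0, 150.5]
force: [-3.9, 3.3, 6.1]
finger_gap: 0.0334
finger_force: 39.2
```

```bash
python3 st.py
```

```text
12.35 [ 14.   55.6 -23.4  99.   36.6  33.2  29. ] [ 0.5505 -0.0512  0.0491] [179.9   0.  150.5] F [-3.9  3.3  6.1] T [0.802 0.657 0.034] 0.03344735229825866
```

Call:
{"name": "move_arm", "arguments": {"motion": "0 0 0.002 0 0 0.09; 0 0 0.004 0 0 0.18; 0 0 0.005 0 0 0.27; 0 0 0.007 0 0 0.36; 0 0 0.009 0 0 0.45; 0 0 0.01 0 0 0.54; 0 0 0.012 0 0 0.63; 0 0 0.014 0 0 0.72; 0 0 0.015 0 0 0.8; 0 0 0.015 0 0 0.8"}}

```text
time: 13.35
eef_pos: [0.5508, -0.051, 0.0468]
ee_rot: [179.9, -0.1, 81.8]
force: [-0.2, 1.8, 5.8]
finger_gap: 0.0337
finger_force: 39.2
```

```bash
python3 st.py
```

```text
13.35 [  5.4  54.4  -6.5  99.3  11.6  26.9 -16.9] [ 0.5508 -0.051   0.0468] [ 1.799e+02 -1.000e-01  8.180e+01] F [-0.2  1.8  5.8] T [ 0.531 -0.042 -0.093] 0.03373853181965125
```

Call:
{"name": "move_arm", "arguments": {"motion": "0 0 0.002 0 0 0.07; 0 0 0.003 0 0 0.14; 0 0 0.004 0 0 0.21; 0 0 0.005 0 0 0.28; 0 0 0.007 0 0 0.35; 0 0 0.008 0 0 0.42; 0 0 0.009 0 0 0.48; 0 0 0.009 0 0 0.48"}}

```text
time: 14.15
eef_pos: [0.551, -0.0512, 0.0454]
ee_rot: [179.9, -0.1, 40.6]
force: [1.3, 1.6, 5.6]
finger_gap: 0.0336
finger_force: 39.3
```

```bash
python3 st.py
```

```text
14.15 [  0.6  54.7   2.8  99.4  -5.4  25.9 -42.3] [ 0.551  -0.0512  0.0454] [ 1.799e+02 -1.000e-01  4.060e+01] F [1.3 1.6 5.6] T [ 0.285 -0.319 -0.056] 0.03360847221558803
```

Call:
{"name": "move_arm", "arguments": {"motion": "0 0 0.001 0 0 0.04; 0 0 0.002 0 0 0.08; 0 0 0.003 0 0 0.12; 0 0 0.004 0 0 0.16; 0 0 0.005 0 0 0.2; 0 0 0.005 0 0 0.2"}}

```text
time: 14.75
eef_pos: [0.5511, -0.0513, 0.0448]
ee_rot: [180.0, -0.1, 23.5]
force: [0.5, 1.4, 9.2]
finger_gap: 0.0335
finger_force: 39.6
```

```bash
python3 st.py
```

```text
14.75 [ -1.4  55.    6.7  99.5 -12.6  26.1 -52.8] [ 0.5511 -0.0513  0.0448] [ 1.80e+02 -1.00e-01  2.35e+01] F [0.5 1.4 9.2] T [ 0.178 -0.274 -0.106] 0.0334760396909434
```

Call:
{"name": "move_arm", "arguments": {"motion": "0 0 0.001 0 0 0.04; 0 0 0.002 0 0 0.08; 0 0 0.002 0 0 0.1; 0 0 0.002 0 0 0.1"}}

```text
time: 15.15
eef_pos: [0.5511, -0.0514, 0.0445]
ee_rot: [-180.0, -0.2, 15.0]
force: [1.3, 0.6, 8.4]
finger_gap: 0.0335
finger_force: 39.6
```

```bash
python3 st.py
```

```text
15.15 [ -2.4  55.2   8.6  99.5 -16.1  26.4 -58. ] [ 0.5511 -0.0514  0.0445] [-180.    -0.2   15. ] F [1.3 0.6 8.4] T [ 0.151 -0.237 -0.124] 0.03350545204833109
```

Call:
{"name": "move_arm", "arguments": {"motion": "0 0 0.001 0 0 0.04; 0 0 0.002 0 0 0.08; 0 0 0.002 0 0 0.1; 0 0 0.002 0 0 0.1"}}

```text
time: 15.55
eef_pos: [0.5511, -0.0514, 0.0442]
ee_rot: [-180.0, -0.2, 6.4]
force: [1.6, -0.1, 8.0]
finger_gap: 0.0335
finger_force: 39.6
```

```bash
python3 st.py
```

```text
15.55 [ -3.4  55.4  10.5  99.6 -19.7  26.7 -63.3] [ 0.5511 -0.0514  0.0442] [-180.    -0.2    6.4] F [ 1.6 -0.1  8. ] T [ 0.027 -0.225 -0.01 ] 0.03349744706228696
```

Call:
{"name": "move_arm", "arguments": {"motion": "0 0 0.001 0 0 0.04; 0 0 0.002 0 0 0.08; 0 0 0.002 0 0 0.1; 0 0 0.002 0 0 0.1"}}

```text
time: 15.95
eef_pos: [0.5511, -0.0515, 0.0439]
ee_rot: [-180.0, -0.1, -2.2]
force: [2.0, 1.0, 8.7]
finger_gap: 0.0341
finger_force: 39.6
```

```bash
python3 st.py
```

```text
15.95 [ -4.3  55.6  12.5  99.6 -23.2  27.1 -68.7] [ 0.5511 -0.0515  0.0439] [-1.8e+02 -1.0e-01 -2.2e+00] F [2.  1.  8.7] T [-0.015 -0.181 -0.068] 0.03405125463367126
```

Call:
{"name": "move_arm", "arguments": {"motion": "0 0 0.001 0 0 0.04; 0 0 0.002 0 0 0.08; 0 0 0.002 0 0 0.1; 0 0 0.002 0 0 0.1"}}

```text
time: 16.35
eef_pos: [0.5511, -0.0516, 0.0437]
ee_rot: [-179.9, -0.1, -10.8]
force: [0.6, -0.2, 9.6]
finger_gap: 0.0334
finger_force: 39.7
```

```bash
python3 st.py
```

```text
16.35 [ -5.3  55.9  14.5  99.6 -26.6  27.7 -74.1] [ 0.5511 -0.0516  0.0437] [-1.799e+02 -1.000e-01 -1.080e+01] F [ 0.6 -0.2  9.6] T [-0.096 -0.076 -0.119] 0.033411052099785385
```

Call:
{"name": "move_arm", "arguments": {"motion": "0 0 0.001 0 0 0.04; 0 0 0.002 0 0 0.08; 0 0 0.002 0 0 0.1; 0 0 0.002 0 0 0.1"}}

```text
time: 16.75
eef_pos: [0.5511, -0.0516, 0.0436]
ee_rot: [-179.9, -0.1, -19.4]
force: [-0.4, -0.0, 14.3]
finger_gap: 0.0342
finger_force: 40.2
```

```bash
python3 st.py; python3 look.py w7; python3 - <<'E'
from h import *
c=dict(np.load('w7.npz'));K,R,t=c['K'],c['R'],c['t']
S=np.array([.5508,-.0512])
a=np.radians(-19.4);u=np.array([np.cos(a),np.sin(a)]);n=np.array([-u[1],u[0]])
for f in(16,14,12,10,8,-8):
    for s in(-10,-5,0,5,10):
        X=np.r_[S+u*f*1e-3+n*s*1e-3,.067];p=K@(R@X+t);p=p/p[2]
        if p[1]<419: print(f,s,p[:2].round(),px2w(c,*p[:2]).round(4)[2],c['color'][int(p[1]),int(p[0])])
E
```

```text
16.75 [ -6.3  56.2  16.5  99.7 -30.   28.3 -79.5] [ 0.5511 -0.0516  0.0436] [-1.799e+02 -1.000e-01 -1.940e+01] F [-0.4 -0.  14.3] T [-0.17   0.199 -0.006] 0.03420774215858738
16.75 [ 0.55111289 -0.05159996  0.04357334] [-1.79916293e+02 -1.33179457e-01 -1.94227828e+01]
16 -10 [305. 265.] 0.0599 [85 79 75]
16 -5 [293. 265.] 0.0631 [89 83 80]
16 0 [281. 265.] 0.063 [90 86 80]
16 5 [268. 265.] 0.0628 [90 84 80]
16 10 [256. 265.] 0.0587 [82 76 73]
14 -10 [305. 270.] 0.0636 [93 87 84]
14 -5 [293. 270.] 0.0649 [96 89 85]
14 0 [281. 270.] 0.0663 [105  99  94]
14 5 [268. 270.] 0.0644 [93 87 82]
14 10 [256. 270.] 0.0617 [96 93 88]
12 -10 [305. 274.] 0.0646 [93 89 84]
12 -5 [293. 274.] 0.0657 [105 100  96]
12 0 [281. 274.] 0.0661 [105  99  95]
12 5 [268. 274.] 0.0668 [105  98  95]
12 10 [256. 274.] 0.0643 [88 85 81]
10 -10 [305. 279.] 0.066 [101  96  90]
10 -5 [293. 279.] 0.0663 [103  96  92]
10 0 [281. 279.] 0.0667 [107 101  97]
10 5 [268. 278.] 0.0653 [107 100  97]
10 10 [256. 278.] 0.0665 [97 92 87]
8 -10 [305. 283.] 0.0653 [102  97  93]
8 -5 [293. 283.] 0.0662 [104  98  95]
8 0 [281. 283.] 0.0649 [107 100  97]
8 5 [268. 283.] 0.065 [104  97  94]
8 10 [256. 283.] 0.0659 [98 93 88]
-8 -10 [304. 316.] 0.0663 [98 92 89]
-8 -5 [292. 316.] 0.0805 [92 86 83]
-8 0 [281. 316.] 0.0806 [96 90 85]
-8 5 [269. 316.] 0.0798 [98 93 90]
-8 10 [257. 316.] 0.0654 [103  96  92]
```

```bash
cat > sock.py <<'E'
# python3 sock.py name ztop : world angle of the set-screw socket, by darkness on a 12 mm ring
import sys,cv2
from h import *
c=dict(np.load(sys.argv[1]+'.npz'));K,R,t=c['K'],c['R'],c['t'];S=np.array([float(sys.argv[3]),float(sys.argv[4])]);z=float(sys.argv[2])
g=cv2.cvtColor(c['color'],cv2.COLOR_BGR2GRAY);o=[]
for a in range(-180,180,3):
    v=[]
    for r in(.0110,.012,.0130):
        p=K@(R@np.r_[S+r*np.array([np.cos(np.radians(a)),np.sin(np.radians(a))]),z]+t);p/=p[2]
        v.append(g[int(round(p[1])),int(round(p[0]))] if 0<p[1]<419 else 255)
    o.append((float(np.mean(v)),a))
print(sorted(o)[:8], 'median',np.median([q[0] for q in o]))
E
python3 sock.py w5 .0735 .5492 -.0509; python3 sock.py w6 .0735 .5488 -.0507; python3 sock.py w7 .066 .551 -.0515;python3 sock.py w7 .066 .55 -.0511
```

```text
[(65.66666666666667, -93), (66.33333333333333, -96), (72.0, -90), (102.0, -99), (117.33333333333333, -102), (117.66666666666667, -87), (150.33333333333334, -84), (156.33333333333334, -105)] median 169.33333333333334
[(38.666666666666664, -93), (39.666666666666664, -90), (44.333333333333336, -96), (50.666666666666664, -87), (59.0, -84), (74.66666666666667, -102), (74.66666666666667, -99), (81.33333333333333, -81)] median 90.33333333333333
[(54.333333333333336, 39), (59.0, 33), (61.0, 36), (63.0, 30), (72.33333333333333, 42), (74.0, 27), (82.66666666666667, -171), (83.0, -174)] median 96.0
[(43.0, 30), (45.666666666666664, 33), (46.333333333333336, 27), (50.333333333333336, 24), (57.0, 36), (70.33333333333333, 39), (82.0, 21), (83.0, -174)] median 95.66666666666667
```

Call:
{"name": "move_arm", "arguments": {"motion": "0 0 0 0 0 0.04; 0 0 0 0 0 0.08; 0 0 0 0 0 0.1; 0 0 0 0 0 0.1"}}

```text
time: 17.2
eef_pos: [0.5511, -0.0517, 0.0435]
ee_rot: [-179.9, -0.1, -28.0]
force: [-1.3, -0.6, 14.3]
finger_gap: 0.0336
finger_force: 40.2
```

```bash
python3 st.py; python3 look.py w8; sed -i "s/('nut',.0705,.0785),//" nut.py; python3 nut.py w7 w8 2>&1|tail -3; python3 sock.py w8 .066 .5505 -.0513;python3 sock.py w7 .066 .5505 -.0513
```

```text
17.2 [ -7.4  56.6  18.6  99.7 -33.2  29.1 -85.1] [ 0.5511 -0.0517  0.0435] [-1.799e+02 -1.000e-01 -2.800e+01] F [-1.3 -0.6 14.3] T [-0.385  0.282  0.835] 0.033616837914195126
17.2 [ 0.55107582 -0.05166404  0.04354066] [-1.79915843e+02 -1.19324300e-01 -2.79525737e+01]
    for nm,lo,hi in(('spindle',.0795,.086)):
        ^^^^^^^^
ValueError: too many values to unpack (expected 3)
[(52.0, 27), (52.666666666666664, 24), (58.333333333333336, 21), (59.666666666666664, 30), (68.0, 33), (72.66666666666667, 18), (84.33333333333333, -180), (84.33333333333333, 177)] median 95.66666666666667
[(45.333333333333336, 30), (50.0, 33), (55.0, 27), (55.333333333333336, 36), (57.0, 39), (70.33333333333333, 24), (82.33333333333333, -171), (83.0, -174)] median 95.5
```

Call:
{"name": "move_arm", "arguments": {"motion": "0 0 -0.001 0 0 -0.05; 0 0 -0.003 0 0 -0.13; 0 0 -0.004 0 0 -0.22; 0 0 -0.006 0 0 -0.31; 0 0 -0.008 0 0 -0.4; 0 0 -0.009 0 0 -0.49; 0 0 -0.011 0 0 -0.58; 0 0 -0.013 0 0 -0.67; 0 0 -0.014 0 0 -0.75; 0 0 -0.015 0 0 -0.8"}}

```text
time: 18.25
eef_pos: [0.551, -0.0512, 0.0455]
ee_rot: [180.0, -0.1, 41.1]
force: [0.4, 1.6, 5.5]
finger_gap: 0.0339
finger_force: 39.8
```

Call:
{"name": "move_arm", "arguments": {"motion": "0 0 -0.001 0 0 -0.05; 0 0 -0.002 0 0 -0.11; 0 0 -0.003 0 0 -0.17; 0 0 -0.004 0 0 -0.22; 0 0 -0.005 0 0 -0.26; 0 0 -0.005 0 0 -0.26; 0 0 -0.005 0 0 -0.26"}}

```text
time: 18.95
eef_pos: [0.551, -0.0511, 0.0462]
ee_rot: [179.9, -0.1, 63.2]
force: [0.4, 2.8, 4.7]
finger_gap: 0.034
finger_force: 39.8
```

```bash
python3 st.py; python3 look.py w9; sed -i "s/(('spindle',.0795,.086))/(('spindle',.0785,.086),)/" nut.py; python3 nut.py w7 w8 w9; python3 sock.py w9 .069 .5505 -.0513
```

```text
18.95 [  3.2  54.4  -2.2  99.3   3.8  26.2 -28.4] [ 0.551  -0.0511  0.0462] [ 1.799e+02 -1.000e-01  6.320e+01] F [0.4 2.8 4.7] T [ 0.578 -0.193  0.038] 0.03396264154743812
18.95 [ 0.55095409 -0.05110398  0.04623604] [ 1.79922310e+02 -1.21808637e-01  6.31693841e+01]
w7 spindle 1764 (557.67236328125, -54.770172119140625, 27.9503231048584) [ 0.5521 -0.0523  0.0816]
w8 spindle 1791 (557.2965087890625, -55.865013122558594, 27.959335327148438) [ 0.5519 -0.0526  0.0816]
w9 spindle 1778 (554.2953491210938, -45.40652084350586, 27.775148391723633) [ 0.5508 -0.048   0.0825]
[(38.333333333333336, 111), (38.666666666666664, 114), (40.666666666666664, 117), (51.333333333333336, 120), (52.333333333333336, 108), (71.66666666666667, -156), (72.66666666666667, 105), (73.0, -153)] median 79.0
```

```bash
python3 - <<'E'
from h import *
import cv2
for n,z in(('w7',.0662),('w8',.066),('w9',.069)):
    c=dict(np.load(n+'.npz'));v,u=np.mgrid[0:420,0:560]
    d=np.stack([u,v,np.ones_like(u)],-1)@np.linalg.inv(c['K']).T@c['R'];o=-c['R'].T@c['t']
    g=cv2.cvtColor(c['color'],cv2.COLOR_BGR2GRAY)
    def at(h): return (o+d*((h-o[2])/d[...,2])[...,None])[...,:2]
    P=(-c['t']+(np.stack([u,v,np.ones_like(u)],-1)@np.linalg.inv(c['K']).T)*c['z_map'][...,None].astype(float))@c['R']
    m=(P[...,2]>.0785)&(P[...,2]<.086)&(np.hypot(*(P[...,:2]-[.5505,-.0513]).transpose(2,0,1))<.0085)
    (cx,cy),r=cv2.minEnclosingCircle((at(.082)[m]*1e3).astype(np.float32))
    for S in(np.array([cx,cy])/1e3,np.array([.5502,-.0512])):
        A=at(z)-S;q=np.hypot(A[...,0],A[...,1]);w=(q>.0095)&(q<.0145)&(g<62)
        a=np.degrees(np.arctan2(A[w][:,1],A[w][:,0]));a0=np.median(a);k=abs(a-a0)<15
        print(n,S.round(4),round(r,1),w.sum(),k.sum(),a[k].mean(),(q[w][k]).mean())
E
```

```text
w7 [ 0.5507 -0.052 ] 6.3 50 50 35.32389191816592 0.011234184390830505
w7 [ 0.5502 -0.0512] 6.3 50 50 30.444418747833087 0.011267287918393987
w8 [ 0.5506 -0.0522] 6.3 48 48 29.482347597005916 0.011308059740387748
w8 [ 0.5502 -0.0512] 6.3 48 48 23.950186990156322 0.011172868599531658
w9 [ 0.5498 -0.049 ] 6.2 50 50 115.30750028818997 0.010896263016508352
w9 [ 0.5502 -0.0512] 6.2 61 58 112.62932790898893 0.012717944541478609
```

Call:
{"name": "move_arm", "arguments": {"motion": "0 0 0 0 0 -0.017; 0 0 0 0 0 -0.017; 0 0 0 0 0 -0.017"}}

```text
time: 19.3
eef_pos: [0.5509, -0.0511, 0.0463]
ee_rot: [179.9, -0.1, 64.6]
force: [0.7, 2.4, 5.5]
finger_gap: 0.0336
finger_force: 39.9
```

```bash
python3 - <<'E'
from h import *
from workcell import arm
s=arm.read_state();print(s['time'],s['qd'].round(2),s['torque'].round(3),s['force'].round(1),s['finger_gap'],s['ee_rot'])
c=arm.capture('top')
for n,(u,v) in dict(tape=(267,134),box=(352,152)).items(): print(n,px2w(c,u,v).round(4))
a=np.load('top0.npz')['color'].astype(int);d=abs(c['color'].astype(int)-a).max(2)
print('change tape/box',d[115:155,248:288].mean(),d[130:174,328:376].mean())
print(arm.job_done())
E
```

```text
19.3 [-0.1   0.04 -0.05  0.01 -0.03 -0.02 -0.07] [ 0.567 -0.163  0.056] [0.7 2.4 5.5] 0.03357210451963697 [ 1.79918653e+02 -1.13608039e-01  6.46279067e+01]
tape [ 0.6874 -0.1557  0.0297]
box [ 0.657  -0.3151  0.022 ]
change tape/box 19.9875 23.538825757575758
the job is handed in; nothing more can be done
None
```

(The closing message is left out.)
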